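# Tip a leaning router toolholder into its taper fixture and lock it

### The job

The steel router toolholder leans on its prop, with the small end of its taper just inside the mouth of the bench fixture's tapered socket. Without lifting it out of the socket, tip it upright and press it fully home so that its flange sits flat on the socket's face, then slide the steel lock fork all the way in over the flange. Leave the other things on the bench where they are.

Things in the scene. Friction and masses are not known exactly. Their poses are not given: they have to be found in the camera images.
- holder: Loose oiled-steel toolholder, round, 110 mm long, 0.45 to 0.8 kg. Origin: centre of its small end; z runs along its axis to the nut. Along z: taper 0-48 mm (dia 18 to 32, end rounded), flange 48-64 (dia 46), neck 64-80 (dia 32), dark collet nut 80-110 (dia 42, flat top). Mass centre at z 70. Starts leaning 42 deg off vertical, origin 14 mm below the mouth. Home: origin 48 mm below the mouth.
- holder_top (a point): Centre of the flat top of the toolholder's nut (z 110 mm of the holder). When home it is 62 mm above the socket's mouth. Left alone the leaning holder stays put; tipped up past about 30 deg from vertical it tends to slide down into the socket by itself, but may hang on its taper until straightened or pressed.
- socket_mouth (a point): Centre of the tapered socket's mouth, in the flat face (dia 60 mm, 70 mm above the bench) of the fixture's fixed round post. The socket narrows downward from dia 33 to 18 mm over 50 mm, its edge chamfered 2 mm. Axes are the fixture's: z up, +y the way the lock slides shut.
- fixture: The fixed bench fixture. Origin at bench level on the socket's axis, axes as socket_mouth. Base plate 12 mm thick: x -50 to 50, y -115 to 55 mm. A guide block under the lock: x -20 to 20, y -111 to -59 mm, top 86 mm above the bench.
- prop: Fixed aluminium prop clamped round the post; its V-notched plate carries the leaning holder's neck. Origin on the socket's axis at bench level; +y is the direction of lean (within 0.35 rad of the fixture's +y). Arm and plate lie 30 to 68 mm out along y, at most 50 mm wide, top 40 mm above the mouth. The nut sticks out beyond the plate, its edge reaching 78 mm out, 53 mm above the mouth.
- lock (a joint): How far the flat steel lock fork has slid towards the socket along the fixture's +y, in m: 0 open, 0.044 fully shut on its stop. Starts 0 to 0.008; slides with about 2 N and stays where it is left. Its tines straddle the neck and pass 2.5 mm above the flange of a holder that is fully home; one that is not home blocks them.
- lock_tab (a point): Middle of the top edge of the lock's upright push tab, a steel plate 36 mm wide (fixture x), 8 mm thick (fixture y), 34 mm high; moves with the lock. 57.5 mm above the mouth; at joint 0 it is 89 mm from the socket's axis on the fixture's -y side.
- spanner: Bystander: flat dark steel hook spanner lying on the bench, about 160 mm long, 6 mm thick. Origin under the middle of its handle.
- offcut: Bystander: pine board offcut 150 x 75 x 18 mm lying on the bench. Origin at the centre of its underside.
- tub: Bystander: closed yellow plastic tub, 128 mm square, 166 mm high, standing on the bench. Origin at the centre of its underside.
Not all that is in view belongs to the job. Leave any turquoise or yellow look-alike of the holder alone.

How it is judged:
By the outcome, as a careful person would: the job done as asked, in the order asked, and still so for the second after the job is handed in, with the robot touching nothing.
It also fails if it takes over 51 s, if anything falls off the work surface, if the arm or the gripper's body presses on something with over 40 N, if the wrist force passes 120 N, or if a joint passes its speed limit or range.

### The arm

A 6-joint arm with a two-finger parallel gripper is mounted at the origin on the work surface. World frame = base frame: x ahead of the robot, y to its left, z up, the work surface at z = 0. Lengths are in mm, angles in rad, forces in N, time in s.
With the tool pointing down it reaches from about 350 to 975 mm from the base axis. Payload 7.1 kg.
Tool frame: the origin (TCP) lies midway between the tips of the shut fingers; the grasp point (between the pads) lies 19 mm behind it; z points along the fingers, y is the line along which they close (so a half turn about z gives the same grasp; the last joint's range is limited). The gripper opens to 88 mm and grips with 3 to 60 N. Pads are 20 mm wide; open, the fingers measure 115 mm over their backs; the gripper's body (75 mm by 178 mm) begins 61 mm behind the grasp point.
Start: joints at [-0.019, 0.423, 1.63, -0, 1.089, -0.019], TCP at [624.984, 0.026, 222.675] pointing down, gripper open.
Joint ranges: [-3, 3], [-0.9, 2.11], [0.09, 2.58], [-1.31, 4.45], [0.11, 2.69], [-2.54, 2.54]. Speed limits (rad/s): [2.39, 2.39, 3.01, 3.14, 3.14, 3.14].

### API

Orientations are given as a rotation vector (axis times angle).
In Python, from workcell import ctrl gives the robot as it stands. The module is installed in compiled form; this text tells all that it offers.
- The arm moves only by the tool servo_tool, never from a script. Its argument "increments" is a list of rows, each a list of 7 numbers: the shift along the world's x, y, z in cm, then the turn, a rotation vector about the world's x, y, z in degrees, then the opening, from -1 (shut) to 1 (fully open). A call has 1 to 20 rows; each row is the pose to reach, as a shift and turn from the pose commanded when the call began; what a row does not reach only later rows make up. A row lasts 1/12 s, in which the tool goes at most 41.7 mm and 7.16 degrees, less where a joint would pass 70% of its speed; a pose out of reach is approached as far as the arm can. A call with a gripper value outside its range is refused whole. The fingers move at their own pace and stop on an object; the grip force is fixed at half the most. Time passes only in rows, so rows that repeat a pose let the fingers close. It gives the time, the measured TCP pose, the force, the opening and the grip force at its end, in the units of the state.
- ctrl.get_obs(): the state, without advancing time (a new reading comes with each control period).
- ctrl.get_image(name): name is "scene" or "side" or "wrist"; returns a dict with "image" (480x640x3 uint8, red, green, blue), "fx", "fy", "cx", "cy" (pixels), "extrinsics" (4x4, takes a point from camera to world coordinates); the wrist camera has in their place "tool_from_camera" (4x4, takes a point from camera to tool coordinates, whose origin is the TCP and whose axes are the flange's). Camera axes: x right, y up, looking along -z (the intrinsics and any distortion apply to the point x, -y, -z); pixel columns grow to the right and rows downward; lengths in mm; the calibration is good to about 2 mm. A picture is of the moment at which its call begins: read the wrist's pose just before it. There is no depth.
- ctrl.close_job(): hands the job in; it is judged then, once.
The state is a dict: "t": time; "qpos": joint angles; "qvel": joint speeds; "joint_torque": joint torques, N m; "ee_pos": TCP position; "orientation": TCP orientation; "ft_force": force on the tool from outside, world axes, zero at the start; "moment": the same for the moment, N m; "width": finger opening in mm; "grasp_force": force on a finger pad.
Only numpy, scipy, OpenCV 4.12 (cv2) and the standard library are available. Lean on these libraries where they do the work, as an engineer would, in place of code of your own. Each camera call takes 0.05 s, during which the arm holds its last target. There are 200 camera calls.

## Working session

There is one attempt and no reset: what is moved stays moved. The work goes in short steps, Python scripts to look and compute and a tool call to move; the robot and the scene stay as the last step left them, time stands still between calls to the robot, and variables do not carry over. Pictures are saved under pics/ and viewed, at most 10 in all, crops included, and the job is handed in when it is done.

Besides the shell and the picture viewer there is one more tool, called after "Emit:" by a JSON object that holds its "op" and its "data". servo_tool: Moves the arm, as the interface text tells. Its arguments: {"type":"object","properties":{"increments":{"type":"array","items":{"type":"array","items":{"type":"number"}}}},"required":["increments"]}

```bash
mkdir -p pics; cat > h.py <<'E'
import numpy as np, cv2, pickle
from workcell import ctrl
def snap(n,f):
    o=ctrl.get_obs(); d=ctrl.get_image(n); d['obs']=o
    pickle.dump(d,open(f'pics/{f}.pkl','wb')); cv2.imwrite(f'pics/{f}.png',d['image'][:,:,::-1]); return d
def load(f): return pickle.load(open(f'pics/{f}.pkl','rb'))
def ext(d):
    if 'extrinsics' in d: return np.array(d['extrinsics'])
    from scipy.spatial.transform import Rotation as R
    T=np.eye(4);T[:3,:3]=R.from_rotvec(d['obs']['orientation']).as_matrix();T[:3,3]=d['obs']['ee_pos']
    return T@np.array(d['tool_from_camera'])
def ray(d,u,v):
    T=ext(d); r=np.array([(u-d['cx'])/d['fx'],-(v-d['cy'])/d['fy'],-1.]); return T[:3,3],T[:3,:3]@r
def atz(d,u,v,z):
    p,r=ray(d,u,v); return p+r*(z-p[2])/r[2]
def tri(*a):
    A=np.zeros((3,3));b=np.zeros(3);
    for d,u,v in a:
        p,r=ray(d,u,v); r=r/np.linalg.norm(r);P=np.eye(3)-np.outer(r,r);A+=P;b+=P@p
    x=np.linalg.solve(A,b); return x,[np.linalg.norm(np.cross(x-ray(*q)[0],ray(*q)[1]/np.linalg.norm(ray(*q)[1]))) for q in a]
def proj(d,P):
    T=ext(d);c=T[:3,:3].T@(np.asarray(P,float)-T[:3,3]); return d['cx']+d['fx']*c[0]/-c[2], d['cy']-d['fy']*c[1]/-c[2]
def crop(f,x0,y0,x1,y1,s):
    i=cv2.imread(f'pics/{f}.png')[y0:y1,x0:x1]; return cv2.resize(i,None,fx=s,fy=s,interpolation=cv2.INTER_CUBIC)
E
python3 - <<'E'
from h import *
for n in ['scene','side']:
    d=snap(n,n); print({k:(v if k!='image' else 0) for k,v in d.items() if k!='obs'})
a=np.vstack([load('scene')['image'],load('side')['image']])
E
```

```text
{'image': 0, 'fx': 530.4083983629756, 'fy': 530.4083983629756, 'cx': 318.1224794315761, 'cy': 238.52607369446972, 'extrinsics': array([[-6.99558290e-01, -5.61853475e-01,  4.41518824e-01,
         9.56905485e+02],
       [ 7.14446447e-01, -5.61690501e-01,  4.17217036e-01,
         4.76579106e+02],
       [ 1.35820878e-02,  6.07309191e-01,  7.94349465e-01,
         9.76110638e+02],
       [ 0.00000000e+00,  0.00000000e+00,  0.00000000e+00,
         1.00000000e+00]])}
{'image': 0, 'fx': 581.2226976747129, 'fy': 581.2226976747129, 'cx': 302.78254154812856, 'cy': 242.3960487285853, 'extrinsics': array([[ 8.22730562e-01,  3.55080872e-01, -4.43882864e-01,
        -1.16685871e+02],
       [-5.68400577e-01,  5.05753998e-01, -6.48948132e-01,
        -7.90172710e+02],
       [-5.93353568e-03,  7.86212737e-01,  6.17927444e-01,
         8.70201272e+02],
       [ 0.00000000e+00,  0.00000000e+00,  0.00000000e+00,
         1.00000000e+00]])}
```

View pics/scene.png

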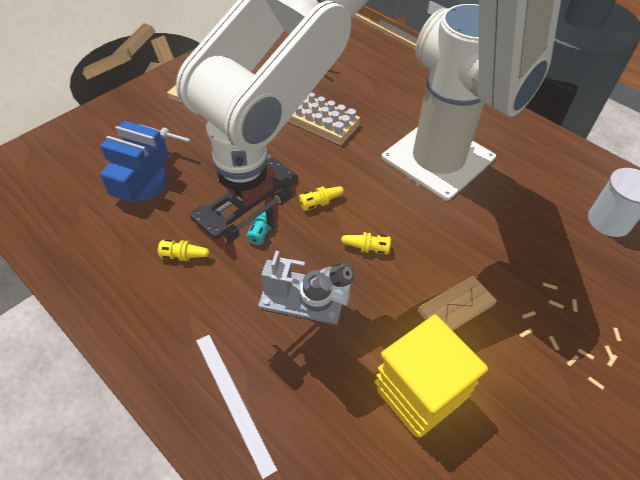

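View pics/side.png

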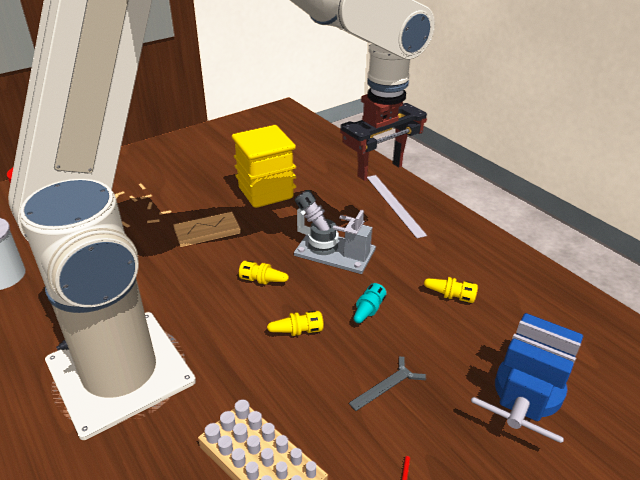

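Candidates for the holder: the grey steel one leaning in the fixture (scene 330,280 / side 313,213). The look-alikes are yellow at scene (183,252), (322,197) and (367,243), and turquoise at (258,228). I choose the grey one and check it in a close crop.

```bash
python3 - <<'E'
from h import *
a=crop('scene',250,240,370,330,5); b=crop('side',285,180,385,280,5)
b=b[:450]
h=np.zeros((600,800,3),np.uint8)
a=crop('scene',255,245,360,330,3.8); b=crop('side',288,183,383,275,4.2)
H=max(a.shape[0],b.shape[0]);o=np.zeros((H,a.shape[1]+b.shape[1],3),np.uint8);o[:a.shape[0],:a.shape[1]]=a;o[:b.shape[0],a.shape[1]:]=b
print(a.shape,b.shape);cv2.imwrite('pics/c1.png',o)
E
```

```text
(323, 399, 3) (386, 399, 3)
```

View pics/c1.png

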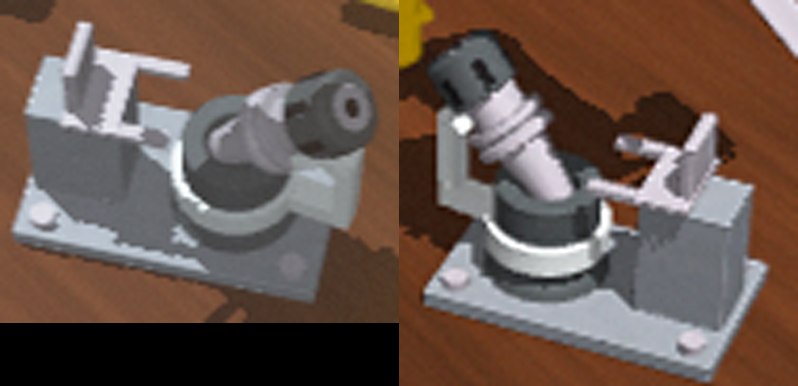

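```bash
python3 - <<'E'
from h import *
s=load('scene');d=load('side')
S=lambda x,y:(255+x/3.8-.5,245+y/3.8-.5); D=lambda x,y:(288+(x-399)/4.2-.5,183+y/4.2-.5)
print('base side L,B,R',[atz(d,*D(*p),12).round(1) for p in [(427,292),(712,370),(767,265)]])
print('base scene L, B',[atz(s,*S(*p),12).round(1) for p in [(14,230),(315,290)]])
print('block top scene, side',[atz(s,*S(*p),86).round(1) for p in [(28,110)]],[atz(d,*D(*p),86).round(1) for p in [(640,222),(722,240),(752,186)]])
print('nut',tri((s,*S(350,105)),(d,*D(466,48))))
E
```

```text
base side L,B,R [array([462.6,  92.7,  12. ]), array([550.5, -49.9,  12. ]), array([633.1,   2.5,  12. ])]
base scene L, B [array([634. ,   3.9,  12. ]), array([544.6, 146.4,  12. ])]
block top scene, side [array([605.1,  -9.1,  86. ])] [array([537.3,   0.6,  86. ]), array([562.9, -36.3,  86. ]), array([606.2,  -8.9,  86. ])]
nut (array([511.68079432, 128.80745331, 136.70133617]), [np.float64(2.5864259507312632), np.float64(2.5864259507312966)])
```

The crop confirms it: a grey holder with a dark nut (scene 347,273) leans away from the lock tab, in the post. The base corners are consistent, measuring 167 × 98 mm against 170 × 100. Next I work out the pre-grasp move.

```bash
cat > plan.py <<'E'
from h import *
from scipy.spatial.transform import Rotation as R
def tool(l,th,sgn=1):  # tool orientation for holder lean th along l
    l=np.array([l[0],l[1],0])/np.hypot(*l[:2]); a=np.array([0,0,1])*np.cos(th)+l*np.sin(th)
    z=-a; y=sgn*np.cross(l,[0,0,1]); return R.from_matrix(np.c_[np.cross(y,z),y,z]),a
def delta(p,r,o=None):
    o=o or ctrl.get_obs(); dp=(np.array(p)-o['ee_pos'])/10; dr=(r*R.from_rotvec(o['orientation']).inv()).as_rotvec(degrees=True)
    return dp.round(2),dr.round(1)
E
python3 - <<'E'
from plan import *
o=ctrl.get_obs(); print(o['orientation'],R.from_rotvec(o['orientation']).as_matrix().round(3),o['ft_force'],o['width'])
# fit fixture
C=np.array([[-50,55],[-50,-115],[50,-115],[50,-115],[50,55],[-20,-111],[20,-111],[20,-111],[-20,-59]])
W=np.array([[462.6,92.7],[550.5,-49.9],[633.1,2.5],[634,3.9],[544.6,146.4],[562.9,-36.3],[606.2,-8.9],[605.1,-9.1],[537.3,.6]])
from scipy.optimize import least_squares
f=lambda q:(np.c_[np.cos(q[2])*C[:,0]-np.sin(q[2])*C[:,1]+q[0],np.sin(q[2])*C[:,0]+np.cos(q[2])*C[:,1]+q[1]]-W).ravel()
q=least_squares(f,[532,73,.55]).x; print(q,f(q).round(1))
l=np.array([511.7,128.8])-q[:2]; print('lean',np.hypot(*l),np.degrees(np.arctan2(l[1],l[0])))
l/=np.hypot(*l)
top=np.array([*(q[:2]+62.4*l),137.7])
for s in (1,-1):
    r,a=tool(l,np.radians(42),s); print(delta(top+72*a,r), top, a)
E
```

```text
[-2.22076295e+00 -2.22071476e+00  1.50552578e-03] [[ 0.     1.    -0.001]
 [ 1.    -0.     0.   ]
 [ 0.    -0.001 -1.   ]] [0.16474561 0.52081084 0.74821143] 87.78180417552792
[529.30220605  72.07413774   0.55439145] [-4.8 -0.2 -3.2 -2.1 -0.7 -1.9 -1.6 -3.3 -1.7 -1.2  7.8  3.5 -1.5 -2.9
 -0.4 -2.7  6.1 10.8]
lean 59.39411677229999 107.23927412475003
(array([-12.8 ,  17.77,  -3.08]), array([-41.7,  -6.4,  16.5])) [510.80916807 131.67084525 137.7       ] [-0.19830541  0.63907021  0.74314483]
(array([-12.8 ,  17.77,  -3.08]), array([   8.8,  -58.7, -152.8])) [510.80916807 131.67084525 137.7       ] [-0.19830541  0.63907021  0.74314483]
```

Emit:
{"op": "servo_tool", "data": {"increments": [[-4, 6, 1, -14, -2, 5.5, 1], [-8, 12, 1, -28, -4, 11, 1], [-12.8, 17.8, -1, -41.7, -6.4, 16.5, 1], [-12.8, 17.8, -3.1, -41.7, -6.4, 16.5, 1], [-12.8, 17.8, -3.1, -41.7, -6.4, 16.5, 1], [-12.8, 17.8, -3.1, -41.7, -6.4, 16.5, 1], [-12.8, 17.8, -3.1, -41.7, -6.4, 16.5, 1], [-12.8, 17.8, -3.1, -41.7, -6.4, 16.5, 1], [-12.8, 17.8, -3.1, -41.7, -6.4, 16.5, 1], [-12.8, 17.8, -3.1, -41.7, -6.4, 16.5, 1], [-12.8, 17.8, -3.1, -41.7, -6.4, 16.5, 1], [-12.8, 17.8, -3.1, -41.7, -6.4, 16.5, 1]]}}

```text
t: 1.1
ee_pos: [497.8, 176.9, 192.5]
orientation: [1.481, 2.005, -0.565]
ft_force: [-0.0, -0.6, -0.3]
width: 87.9
grasp_force: 0.0
```

```bash
python3 - <<'E'
from plan import *
d=snap('wrist','w1'); print(d['fx'],d['cx'],d['cy'],d['tool_from_camera'].round(3),ext(d)[:3,3])
for P in [[510.8,131.7,137.7],[531,73,70]]: print(proj(d,P))
E
```

```text
344.3023800080271 316.5017253860253 235.9164199724152 [[ 1.00000e-03  9.70000e-01  2.43000e-01  6.63000e+01]
 [ 1.00000e+00 -0.00000e+00 -1.00000e-03  1.03100e+00]
 [-1.00000e-03  2.43000e-01 -9.70000e-01 -1.61927e+02]
 [ 0.00000e+00  0.00000e+00  0.00000e+00  1.00000e+00]] [452.13073293 327.73918979 268.55617697]
(np.float64(313.1382547363118), np.float64(244.21477438284327))
(np.float64(315.82466720315864), np.float64(219.72846885595635))
```

View pics/w1.png

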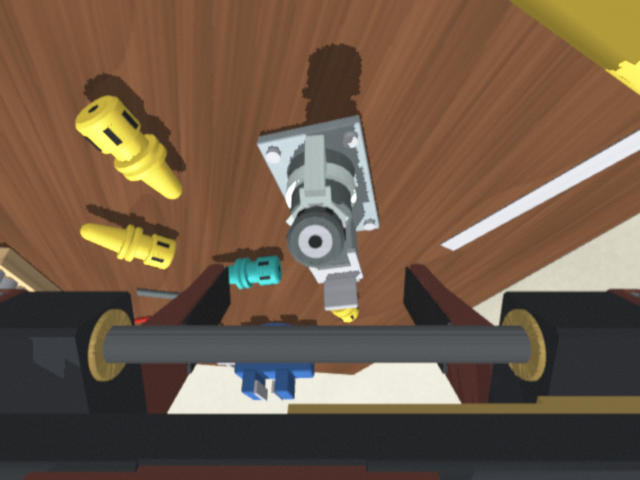

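The wrist view shows the nut top centre at (315.5,241), 4 px from the prediction. The base corners are at (259,136), (359,116) and (378,230). The lock tab is behind at (341,290).

```bash
python3 - <<'E'
from plan import *
from scipy.optimize import least_squares
s=load('scene');d=load('side');w=load('w1')
print('nut z137.7',atz(w,315.5,241,137.7))
t,e=tri((s,347,272.3),(w,315.5,241));print(t,e)
S=lambda x,y:(255+x/3.8-.5,245+y/3.8-.5); D=lambda x,y:(288+(x-399)/4.2-.5,183+y/4.2-.5)
obs=[(d,*D(427,292),(-50,55,12)),(d,*D(712,370),(-50,-115,12)),(d,*D(767,265),(50,-115,12)),(s,*S(14,230),(50,-115,12)),(w,259,136,(50,55,12)),(w,359,116,(-50,55,12)),
 (d,*D(722,240),(-20,-111,86)),(d,*D(752,186),(20,-111,86)),(s,*S(28,110),(20,-111,86))]
def f(q):
    r=[]
    for c,u,v,P in obs:
        X=np.cos(q[2])*P[0]-np.sin(q[2])*P[1]+q[0];Y=np.sin(q[2])*P[0]+np.cos(q[2])*P[1]+q[1]
        r+=list((atz(c,u,v,P[2])-[X,Y,P[2]])[:2])
    return np.array(r)
q=least_squares(f,[531,73,.55],loss='soft_l1',f_scale=2).x; print(q,f(q).round(1))
l=t[:2]-q[:2]; print('lean r',np.hypot(*l),np.degrees(np.arctan2(l[1],l[0])), 'fix y',np.degrees(q[2])+90)
R0=R.from_rotvec(ctrl.get_obs()['orientation']); print(R0.as_matrix().round(3))
E
```

```text
nut z137.7 [511.17527878 136.15015157 137.7       ]
[510.93255899 132.54265141 136.87320553] [np.float64(1.7334112792380298), np.float64(1.7334112792380296)]
[530.46846987  73.79035493   0.55695282] [  3.6  -1.4   1.7   0.4  -0.6  -0.1   0.3   1.3 -78.8 -39.1  86.5  61.4
  -9.3  -5.3   0.    1.   -1.    0.8]
lean r 61.91513671660285 108.39264442399529 fix y 121.91104592199335
[[-0.218  0.956  0.199]
 [ 0.711  0.295 -0.638]
 [-0.669  0.002 -0.743]]
```

Emit:
{"op": "servo_tool", "data": {"increments": [[0.4, -1.4, -1.7, 0, 0, 1.2, 1], [0.85, -2.8, -3.4, 0, 0, 1.2, 1], [1.3, -4.2, -5.1, 0, 0, 1.2, 1], [1.7, -5.5, -6.8, 0, 0, 1.2, 1], [1.7, -5.5, -6.8, 0, 0, 1.2, 1], [1.7, -5.5, -6.8, 0, 0, 1.2, 1]]}}

```text
t: 1.65
ee_pos: [513.9, 121.9, 123.7]
orientation: [1.457, 2.018, -0.56]
ft_force: [0.8, 0.7, 0.9]
width: 87.5
grasp_force: 0.0
```

```bash
python3 - <<'E'
from plan import *
a=snap('scene','s2');b=snap('side','d2')
a=crop('s2',255,225,375,330,3.3); b=crop('d2',278,150,378,265,3.8)
H=max(a.shape[0],b.shape[0]);o=np.zeros((H,a.shape[1]+b.shape[1],3),np.uint8);o[:a.shape[0],:a.shape[1]]=a;o[:b.shape[0],a.shape[1]:]=b
cv2.imwrite('pics/c2.png',o); print(o.shape,ctrl.get_obs()['t'])
E
```

```text
(437, 776, 3) 1.75
```

View pics/c2.png

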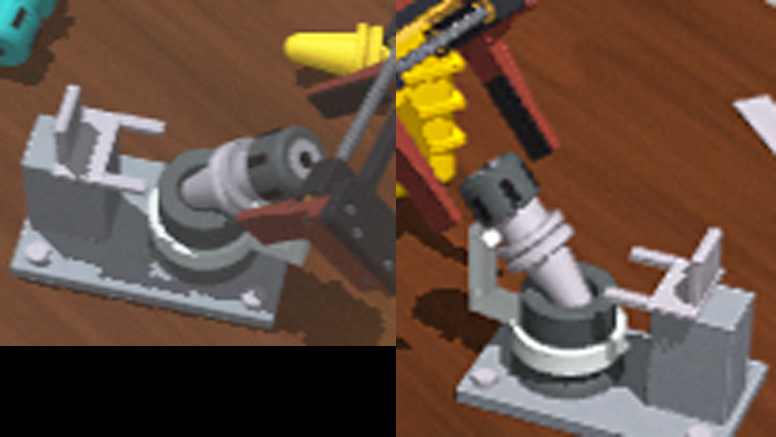

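The scene and side crops show the finger tips straddling the nut. In the side crop they are at (440,215) and (545,150), with the nut between them at (500,190), and they are clear of the prop. Next I close the gripper.

Emit:
{"op": "servo_tool", "data": {"increments": [[0, 0, 0, 0, 0, 0, -1], [0, 0, 0, 0, 0, 0, -1], [0, 0, 0, 0, 0, 0, -1], [0, 0, 0, 0, 0, 0, -1], [0, 0, 0, 0, 0, 0, -1], [0, 0, 0, 0, 0, 0, -1], [0, 0, 0, 0, 0, 0, -1], [0, 0, 0, 0, 0, 0, -1]]}}

```text
t: 2.42
ee_pos: [514.1, 123.2, 123.7]
orientation: [1.454, 2.02, -0.557]
ft_force: [-0.7, 0.2, 0.6]
width: 41.5
grasp_force: 29.9
```

```bash
python3 - <<'E'
from plan import *
l=np.array([-.316,.949])
for th,r,dep in [(42,-11.2,14),(36,-8.7,14),(30,-6.5,14),(22,-3.8,14),(15,-2,14),(8,-1,14),(0,0,14)]:
    t=np.radians(th); dr=r+92*np.sin(t)-(-11.2+92*np.sin(np.radians(42))); dz=92*(np.cos(t)-np.cos(np.radians(42)))
    print(th,(np.array([*(l*dr),dz])/10).round(2),((42-th)*np.array([.949,.316])).round(1))
E
```

```text
42 [-0.  0.  0.] [0. 0.]
36 [ 0.16 -0.47  0.61] [5.7 1.9]
30 [ 0.34 -1.03  1.13] [11.4  3.8]
22 [ 0.62 -1.87  1.69] [19.   6.3]
15 [ 0.9  -2.71  2.05] [25.6  8.5]
8 [ 1.22 -3.66  2.27] [32.3 10.7]
0 [ 1.59 -4.78  2.36] [39.9 13.3]
```

Emit:
{"op": "servo_tool", "data": {"increments": [[0.08, -0.23, 0.3, 2.8, 1, 0, -1], [0.16, -0.47, 0.6, 5.7, 1.9, 0, -1], [0.25, -0.75, 0.87, 8.5, 2.8, 0, -1], [0.34, -1.03, 1.13, 11.4, 3.8, 0, -1], [0.48, -1.45, 1.42, 15.2, 5, 0, -1], [0.62, -1.87, 1.69, 19, 6.3, 0, -1], [0.62, -1.87, 1.69, 19, 6.3, 0, -1]]}}

```text
t: 3.0
ee_pos: [520.6, 102.8, 141.3]
orientation: [1.648, 2.281, -0.314]
ft_force: [0.6, -0.8, -5.8]
width: 41.3
grasp_force: 29.9
```

Emit:
{"op": "servo_tool", "data": {"increments": [[0.14, -0.42, 0.18, 3.3, 1.1, 0, -1], [0.28, -0.84, 0.36, 6.6, 2.2, 0, -1], [0.44, -1.3, 0.48, 10, 3.3, 0, -1], [0.6, -1.79, 0.58, 13.3, 4.4, 0, -1], [0.78, -2.35, 0.63, 17.1, 5.7, 0, -1], [0.97, -2.91, 0.67, 20.9, 7, 0, -1], [0.97, -2.91, 0.67, 20.9, 7, 0, -1], [0.97, -2.91, 0.67, 20.9, 7, 0, -1]]}}

```text
t: 3.67
ee_pos: [529.1, 74.2, 146.3]
orientation: [1.84, 2.546, -0.003]
ft_force: [0.5, 0.0, -5.5]
width: 41.0
grasp_force: 29.9
```

```bash
python3 - <<'E'
from plan import *
o=ctrl.get_obs();print(R.from_rotvec(o['orientation']).as_matrix().round(3))
a=snap('scene','s3');b=snap('side','d3')
a=crop('s3',245,195,365,330,3.3); b=crop('d3',278,140,398,275,3.3)
o=np.hstack([a,b])
cv2.imwrite('pics/c3.png',o); print(o.shape)
for d in (load('s3'),load('d3')): print([np.round(proj(d,p),1) for p in [(530,74.5,70),(530,74.5,166)]])
E
```

```text
[[-0.314  0.949 -0.001]
 [ 0.949  0.314 -0.002]
 [-0.001 -0.002 -1.   ]]
(446, 792, 3)
[array([317.7, 280.2]), array([318.3, 252.5])]
[array([322.4, 226. ]), array([323. , 191.1])]
```

View pics/c3.png

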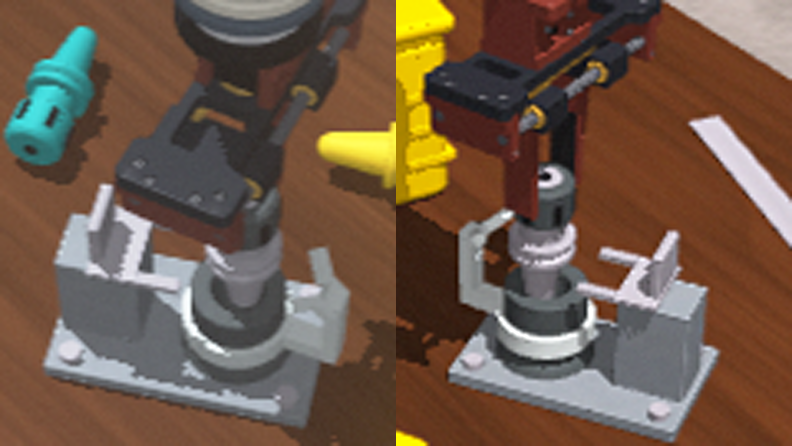

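The crops show the holder upright over the post, with its taper inside the mouth (side crop 540,285; post centre about 543). Next I lower it.

Emit:
{"op": "servo_tool", "data": {"increments": [[0, 0, -0.6, 0, 0, 0, -1], [0, 0, -1.2, 0, 0, 0, -1], [0, 0, -1.8, 0, 0, 0, -1], [0, 0, -2.2, 0, 0, 0, -1], [0, 0, -2.2, 0, 0, 0, -1]]}}

```text
t: 4.18
ee_pos: [530.2, 75.6, 124.4]
orientation: [1.836, 2.548, 0.002]
ft_force: [2.6, -0.4, -6.5]
width: 41.3
grasp_force: 30.0
```

Emit:
{"op": "servo_tool", "data": {"increments": [[0, 0, -0.3, 0, 0, 0, -1], [0, 0, -0.6, 0, 0, 0, -1], [0, 0, -0.8, 0, 0, 0, -1], [0, 0, -0.8, 0, 0, 0, -1]]}}

```text
t: 4.52
ee_pos: [531.1, 75.4, 117.4]
orientation: [1.836, 2.547, 0.005]
ft_force: [6.1, 0.3, -5.9]
width: 41.3
grasp_force: 30.0
```

Emit:
{"op": "servo_tool", "data": {"increments": [[0.12, 0.03, 0, 0, 0, 0, -1], [0.15, 0.03, -0.2, 0, 0, 0, -1], [0.15, 0.03, -0.4, 0, 0, 0, -1], [0.15, 0.03, -0.4, 0, 0, 0, -1]]}}

```text
t: 4.85
ee_pos: [533.0, 75.8, 115.2]
orientation: [1.835, 2.546, 0.006]
ft_force: [1.1, 1.0, 11.0]
width: 41.5
grasp_force: 30.0
```

Emit:
{"op": "servo_tool", "data": {"increments": [[0.03, 0, -0.2, 0, 0, 0, -1], [0.03, 0, -0.3, 0, 0, 0, -1], [0.03, 0, -0.3, 0, 0, 0, -1]]}}

```text
t: 5.1
ee_pos: [533.3, 75.7, 113.0]
orientation: [1.835, 2.546, 0.006]
ft_force: [-1.6, -0.1, 19.0]
width: 41.7
grasp_force: 30.0
```

Emit:
{"op": "servo_tool", "data": {"increments": [[0, 0, 0.1, 0, 0, 0, 1], [0, 0, 0.1, 0, 0, 0, 1], [0, 0, 0.1, 0, 0, 0, 1], [0, 0, 0.1, 0, 0, 0, 1], [0, 0, 2, 0, 0, 0, 1], [0, 0, 5, 0, 0, 0, 1], [0, 0, 6, 0, 0, 0, 1], [0, 0, 6, 0, 0, 0, 1]]}}

```text
t: 5.77
ee_pos: [533.3, 75.7, 172.4]
orientation: [1.835, 2.546, 0.007]
ft_force: [-0.6, 1.0, 0.3]
width: 87.2
grasp_force: 0.0
```

```bash
python3 - <<'E'
from plan import *
o=ctrl.get_obs();print(o['ee_pos'],o['ft_force'])
a=snap('scene','s4');b=snap('side','d4'); w=snap('wrist','w4')
a=crop('s4',265,235,345,330,5)[:470]; b=crop('d4',285,175,365,270,5)[:470]
o=np.hstack([a,b])
cv2.imwrite('pics/c4.png',o); print(o.shape)
for d in (load('s4'),load('d4')): print([np.round(proj(d,p),1) for p in [(533,75.5,70),(533,75.5,132)]])
E
```

```text
[533.27894119  75.73880681 172.41721884] [-0.63934419  0.96775128  0.31519441]
(470, 800, 3)
[array([317. , 281.4]), array([317.4, 264. ])]
[array([323.2, 225.4]), array([323.6, 203.2])]
```

View pics/c4.png

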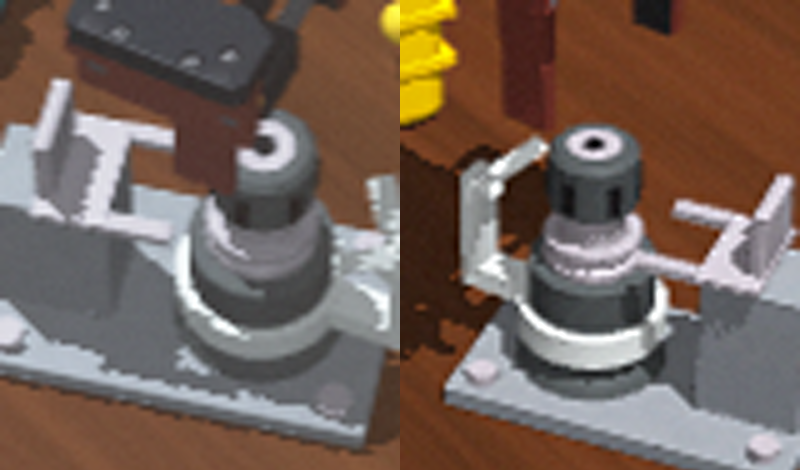

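View pics/w4.png

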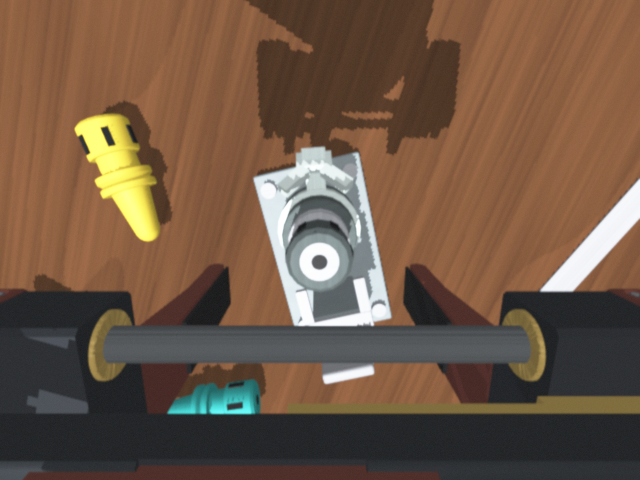

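The side crop shows the nut top at (595,143), full image (323.5,203.1). The predicted home position is (323.6,203.2), so the holder is home to within about 1–2 mm. I'll confirm by pressing on the nut top with the fingers shut.

Emit:
{"op": "servo_tool", "data": {"increments": [[0, 0, 0, 0, 0, 0, -1], [0, 0, 0, 0, 0, 0, -1], [0, 0, 0, 0, 0, 0, -1], [0, 0, 0, 0, 0, 0, -1], [0, 0, 0, 0, 0, 0, -1], [0, 0, 0, 0, 0, 0, -1], [0, 0, 0, 0, 0, 0, -1], [0, 0, 0, 0, 0, 0, -1], [0, 0, -2, 0, 0, 0, -1], [0, 0, -3.5, 0, 0, 0, -1], [0, 0, -3.7, 0, 0, 0, -1], [0, 0, -3.7, 0, 0, 0, -1]]}}

```text
t: 6.92
ee_pos: [531.6, 75.5, 133.0]
orientation: [1.837, 2.549, 0.002]
ft_force: [0.9, -0.0, 0.0]
width: 11.3
grasp_force: 0.0
```

Emit:
{"op": "servo_tool", "data": {"increments": [[0, 0, -0.1, 0, 0, 0, -1], [0, 0, -0.2, 0, 0, 0, -1], [0, 0, -0.3, 0, 0, 0, -1], [0, 0, -0.4, 0, 0, 0, -1], [0, 0, -0.4, 0, 0, 0, -1]]}}

```text
t: 7.33
ee_pos: [533.2, 75.8, 132.1]
orientation: [1.835, 2.546, 0.006]
ft_force: [-5.2, -0.2, 23.0]
width: 0.7
grasp_force: 10.9
```

Emit:
{"op": "servo_tool", "data": {"increments": [[0, 0, -0.15, 0, 0, 0, -1], [0, 0, -0.25, 0, 0, 0, -1], [0, 0, -0.25, 0, 0, 0, -1]]}}

```text
t: 7.58
ee_pos: [534.7, 75.9, 132.0]
orientation: [1.834, 2.544, 0.01]
ft_force: [-8.3, -1.6, 41.2]
width: 0.1
grasp_force: 20.4
```

Under 41 N the nut top stays at z = 132.0, which is 62 mm above the mouth, so the holder is fully home. Next is the lock.

Emit:
{"op": "servo_tool", "data": {"increments": [[-0.1, 0, 1.5, 0, 0, 0, -1], [-0.1, 0, 4.5, 0, 0, 0, -1], [-0.1, 0, 4.5, 0, 0, 0, -1]]}}

```text
t: 7.83
ee_pos: [533.4, 75.9, 176.5]
orientation: [1.833, 2.544, 0.01]
ft_force: [0.3, 0.9, 1.7]
width: 0.3
grasp_force: 0.0
```

```bash
python3 - <<'E'
from plan import *
s=load('s4');d=load('d4')
m1=(s,265+53/5-.5,235+112/5-.5);m2=(d,285+375/5-.5,175+200/5-.5)
print(atz(*m1,127.5),atz(*m2,127.5),tri(m1,m2))
q=np.array([532,75.]);yaw=np.radians(31.9);fy=np.array([-np.sin(yaw),np.cos(yaw)])
for j in (0,8): print(j,q-fy*(89-j))
o=ctrl.get_obs();print(o['ee_pos'],o['ft_force'])
print('behind',delta([*(q-fy*116),108],R.identity())[0])
E
```

```text
[577.22059232   2.94131097 127.5       ] [ 5.75422608e+02 -1.75680692e-01  1.27500000e+02] (array([576.72016527,   1.79811323, 125.83540881]), [np.float64(0.32478977348899685), np.float64(0.3247897734888547)])
0 [ 5.79031012e+02 -5.58480199e-01]
8 [574.80350511   6.2332933 ]
[533.44580904  75.88863791 176.52765841] [0.31638244 0.93438045 1.710864  ]
behind [ 5.99 -9.94 -6.85]
```

Emit:
{"op": "servo_tool", "data": {"increments": [[1.5, -2.5, 0, 0, 0, 6, -1], [3.4, -5.5, 0, 0, 0, 12, -1], [5.2, -8.6, 0, 0, 0, 13.6, -1], [6, -9.9, 0, 0, 0, 13.6, -1], [6, -9.9, -1, 0, 0, 13.6, -1], [6, -9.9, -3.5, 0, 0, 13.6, -1], [6, -9.9, -6, 0, 0, 13.6, -1], [6, -9.9, -6.8, 0, 0, 13.6, -1], [6, -9.9, -6.8, 0, 0, 13.6, -1]]}}

```text
t: 8.58
ee_pos: [588.0, -22.5, 101.0]
orientation: [-1.52, -2.744, 0.001]
ft_force: [-0.1, -0.7, -0.2]
width: 0.5
grasp_force: 0.0
```

Emit:
{"op": "servo_tool", "data": {"increments": [[0.3, 0.2, 0.6, 0, 0, 0, -1], [-0.02, 0.7, 0.6, 0, 0, 0, -1], [-0.33, 1.2, 0.6, 0, 0, 0, -1], [-0.65, 1.7, 0.6, 0, 0, 0, -1], [-0.97, 2.22, 0.6, 0, 0, 0, -1], [-1.28, 2.73, 0.6, 0, 0, 0, -1], [-1.6, 3.24, 0.6, 0, 0, 0, -1], [-1.82, 3.58, 0.6, 0, 0, 0, -1], [-2.02, 3.92, 0.6, 0, 0, 0, -1], [-2.02, 3.92, 0.6, 0, 0, 0, -1]]}}

```text
t: 9.42
ee_pos: [569.7, 16.4, 109.6]
orientation: [-1.521, -2.748, -0.002]
ft_force: [0.4, 0.0, -0.3]
width: 0.7
grasp_force: 0.0
```

Emit:
{"op": "servo_tool", "data": {"increments": [[-0.2, 0.34, 0, 0, 0, 0, -1], [-0.4, 0.6, 0, 0, 0, 0, -1], [-0.53, 0.85, 0, 0, 0, 0, -1], [-0.53, 0.85, 0, 0, 0, 0, -1]]}}

```text
t: 9.75
ee_pos: [564.9, 24.4, 109.7]
orientation: [1.522, 2.748, 0.002]
ft_force: [1.0, -2.3, -1.3]
width: 0.9
grasp_force: 0.7
```

Emit:
{"op": "servo_tool", "data": {"increments": [[-0.11, 0.17, 0, 0, 0, 0, -1], [-0.21, 0.34, 0, 0, 0, 0, -1], [-0.32, 0.51, 0, 0, 0, 0, -1], [-0.32, 0.51, 0, 0, 0, 0, -1]]}}

```text
t: 10.08
ee_pos: [564.8, 24.9, 110.0]
orientation: [1.515, 2.742, -0.002]
ft_force: [10.6, -26.3, -7.0]
width: 0.5
grasp_force: 14.0
```

The tab stopped hard at 28 N, and its position matches fully shut. I back off, retreat and look.

Emit:
{"op": "servo_tool", "data": {"increments": [[0.7, -1.1, 0, 0, 0, 0, -1], [1.5, -2.4, 0, 0, 0, 0, -1], [1.5, -2.4, 3, 0, 0, 0, -1], [3.2, -5, 6, 0, 0, 0, -1], [5, -8, 8, 0, 0, 0, -1], [7, -11.5, 10, 0, 0, 0, -1], [8, -13, 10, 0, 0, 0, -1], [8, -13, 10, 0, 0, 0, -1]]}}

```text
t: 10.75
ee_pos: [645.0, -104.5, 211.6]
orientation: [1.524, 2.742, 0.005]
ft_force: [-0.8, -0.1, -1.0]
width: 0.5
grasp_force: 0.0
```

```bash
python3 - <<'E'
from plan import *
a=snap('scene','s5');b=snap('side','d5')
a=crop('s5',265,235,345,330,5)[:470]; b=crop('d5',285,175,365,270,5)[:470]
cv2.imwrite('pics/c5.png',np.hstack([a,b]))
q=np.array([532,75.]);yaw=np.radians(31.9);fy=np.array([-np.sin(yaw),np.cos(yaw)])
for d,o in ((load('s5'),(265,235)),(load('d5'),(285,175))):
    print([((np.array(proj(d,[*(q-fy*(89-j)),127.5]))-o+.5)*5).round(0) for j in (36,40,44)])
print(ctrl.get_obs()['ee_pos'],ctrl.get_obs()['ft_force'])
E
```

```text
[array([133., 126.]), array([143., 128.]), array([152., 130.])]
[array([305., 179.]), array([297., 177.]), array([288., 175.])]
[ 641.61368656 -101.18696597  209.23814059] [-0.66664082  0.96267271 -1.57023071]
```

View pics/c5.png

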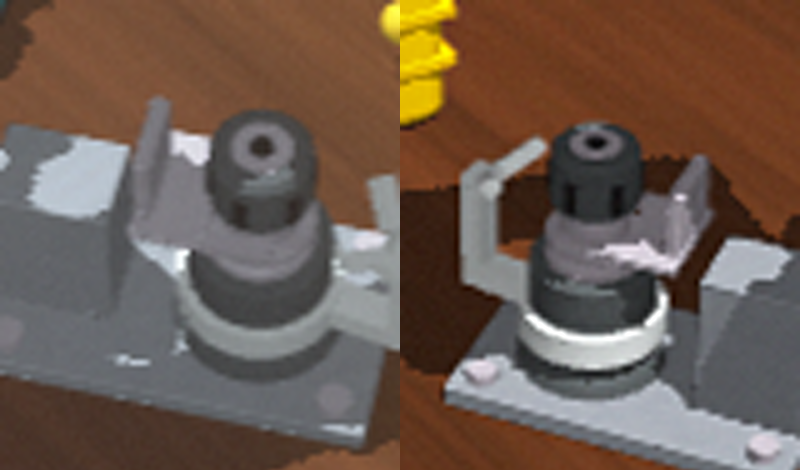

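The crops show the tab's top middle at about (150,130) in scene and (290,180) in side. That matches the prediction for 44 mm (152,130 / 288,175). The nut top has not moved, at (595,143) in the side crop, and the fork is over the flange. I hand in.

```bash
python3 -c "
from workcell import ctrl
print(ctrl.close_job())"
```

```text
the job is handed in; nothing more can be done
None
```

The holder is upright and fully home in the socket: the nut top held at 62 mm above the mouth under a 41 N press. The lock fork is slid shut over the flange to its hard stop, about 44 mm by the images, and the job was handed in at about 11 s.

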